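# Used pods through the caddy flap, mugs back on the tree

### The arm

A 6-joint arm with a two-finger parallel gripper is mounted at the origin on the work surface. World frame = base frame: x ahead of the robot, y to its left, z up, the work surface at z = 0. Lengths are in mm, angles in rad, forces in N, time in s.
With the tool pointing down it reaches from about 300 to 850 mm from the base axis. Payload 4.2 kg.
Tool frame: the origin (TCP) lies midway between the tips of the shut fingers; the grasp point (between the pads) lies 19 mm behind it; y points along the fingers, z is the direction in which the jaws open and shut, and the axes are right-handed (so a half turn about y gives the same grasp; the last joint's range is limited). The gripper opens to 91 mm and grips with 3 to 60 N. Pads are 32 mm wide; open, the fingers measure 118 mm over their backs; the gripper's body (76 mm by 178 mm) begins 60 mm behind the grasp point.
Start: joints at [1.248, 0.32, 1.565, -0, 1.257, -0.02], TCP at [171.464, 548.856, 213.976] pointing down, gripper open.
Joint ranges: [-3.11, 3.11], [-0.84, 2.01], [0.21, 2.61], [-1.34, 4.49], [0.05, 2.63], [-2.56, 2.56]. Speed limits (rad/s): [2.57, 2.57, 3.14, 3.14, 3.14, 3.14].

### API

Orientations are given as a unit quaternion [w, x, y, z].
In Python, from bench import arm gives the robot as it stands. Calls block until the motion is done:
- arm.goto(position, orientation): joint-space move of the TCP to a pose.
- arm.servo_line(position, attitude=None, velocity=150, max_force=None): straight line of the TCP; attitude=None keeps the orientation; velocity is the mean speed in mm/s. With max_force (N) it stops when the force on the tool has changed by that much, and returns True; else False.
- arm.move_joints(angles): joint-space move.
- arm.command_gripper(opening): finger opening in mm; the grip force is fixed at half the most; returns when the fingers have stopped.
- arm.hold(seconds).
- arm.inverse_kinematics(position, orientation): joint angles nearest the present ones, or None.
- arm.get_obs(): the state.
- arm.snapshot(name): name is "side" or "top"; returns a dict with "pixels" (420x560x3 uint8, red, green, blue), "fx", "fy", "cx", "cy" (pixels), "pose" (4x4, takes a point from camera to world coordinates). Camera axes: x right, y down, z forward; pixel columns grow to the right and rows downward; lengths in mm; the calibration is good to about 2 mm. A picture is of the moment at which its call begins. There is no depth.
A pose or a line that the arm cannot do raises arm.PlanningError and nothing moves.
- arm.job_done(): hands the job in, once; it reports no verdict.
The state is a dict: "time_s": time; "qpos": joint angles; "joint_velocities": joint speeds; "effort": joint torques, N m; "position": TCP position; "orientation": TCP orientation; "contact_force": force on the tool from outside, world axes, zero at the start; "wrist_torque": the same for the moment, N m; "finger_gap": finger opening in mm.
Only numpy, scipy, OpenCV 4.12 (cv2) and the standard library are available. Lean on these libraries where they do the work, as an engineer would, in place of code of your own. Each camera call takes 0.05 s, during which the arm holds its last target.

### The job

Clear up after coffee: push every used pod through the sprung flap of the clear caddy so that it lies inside and the flap has shut again, and then, with all the pods in, swing the orange turnbutton fully across the lid to secure it. Hang both small white mugs by their handles on hooks of the mug tree, before or after that, and leave the other things on the counter where they are.

Things in the scene. Friction and masses are not known exactly. Their poses are not given: they have to be found in the camera images.
- pod0_c (a point): used coffee pod (copper colour): a hard closed capsule, round, 30 mm tall; body 30 mm diameter above a 36 mm diameter rim 3 mm thick at its foot; about 30 g; stands on its rim. The point is its centre, 15 mm up; z is its axis. May be absent
- pod1_c (a point): used coffee pod (green): a hard closed capsule, round, 30 mm tall; body 30 mm diameter above a 36 mm diameter rim 3 mm thick at its foot; about 30 g; stands on its rim. The point is its centre, 15 mm up; z is its axis. May be absent
- pod2_c (a point): used coffee pod (yellow): a hard closed capsule, round, 30 mm tall; body 30 mm diameter above a 36 mm diameter rim 3 mm thick at its foot; about 30 g; stands on its rim. The point is its centre, 15 mm up; z is its axis. May be absent
- pod3_c (a point): used coffee pod (blue): a hard closed capsule, round, 30 mm tall; body 30 mm diameter above a 36 mm diameter rim 3 mm thick at its foot; about 30 g; stands on its rim. The point is its centre, 15 mm up; z is its axis. May be absent
- pod4_c (a point): used coffee pod (brass colour): a hard closed capsule, round, 30 mm tall; body 30 mm diameter above a 36 mm diameter rim 3 mm thick at its foot; about 30 g; stands on its rim. The point is its centre, 15 mm up; z is its axis. May be absent
- mug0_c (a point): small white mug, 60 mm outside diameter, 72 mm tall, about 180 g, standing upright on the counter at the start; the point is the centre of the body, 36 mm up; z is the mug's axis (up), +y points to its handle
- mug0_h (a point): centre of the opening of that mug's handle (43.5 mm from the mug's axis in +y, 35 mm above its foot). The handle is a round-bar loop 10 mm thick in the mug's y-z plane; its opening is 27 mm wide (y) by 40 mm high (z), so its top bar's underside is 20 mm above this point
- mug1_c (a point): small white mug, 60 mm outside diameter, 72 mm tall, about 180 g, standing upright on the counter at the start; the point is the centre of the body, 36 mm up; z is the mug's axis (up), +y points to its handle
- mug1_h (a point): centre of the opening of that mug's handle (43.5 mm from the mug's axis in +y, 35 mm above its foot). The handle is a round-bar loop 10 mm thick in the mug's y-z plane; its opening is 27 mm wide (y) by 40 mm high (z), so its top bar's underside is 20 mm above this point
- bin: pod caddy, a clear box with a grey lid, fixed to the counter: 150 mm (x) by 160 mm (y), lid top 180 mm above the counter, hollow inside, inner floor 6 mm up; origin at the centre of its underside, +x points away from its front; the turnbutton is at its front (-x)
- slot (a point): push a pod down here: point on the lid's top face, mid-width. The lid's opening is 72 mm (caddy x) by 110 mm (caddy y), from 24 mm in front of this point to 48 mm behind it, closed by the white flap; lid 10 mm thick, box clear below. Axes as the caddy. A pod held upright clears the flap's edge once its foot is about 60 mm below the lid's top; let go higher, the flap may bring it up again
- flap (a joint): angle of the white flap (68 mm long, 106 mm wide, its top 1 mm below the lid's), rad: 0 shut, up to 1.3 as its front edge swings down into the box about a hinge along caddy y, 48 mm behind point slot. A spring shuts it (0.05 N m at 0, 0.12 N m at 1.2 rad) and bears a pod's weight: a pod left on top does not fall through, it has to be pushed
- button (a joint): angle of the orange turnbutton, rad: 0 when its arm lies along the caddy's front (pointing to caddy -y); pi/2, its stop, when swung anticlockwise (from above) to point to caddy +x across the lid and over the flap's front edge: secured. Starts at 0 to 0.35; stiff, stays where left (about 1 N at the arm's end); push its side or pinch it
- button_pivot (a point): the turnbutton's vertical pivot axis, 92 mm in front of the caddy's centre, half-way up the arm (193 mm above the counter). The arm is 14 mm wide, 16 mm high (top 201 mm, underside 185 mm above the counter, 5 mm over the lid) and reaches 80 mm from the pivot
- button_end (a point): point on the arm's centre line 60 mm from the pivot, half-way up; moves with the arm
- hook0 (a point): right hook of the fixed mug tree: level steel bar, 8 mm thick, 160 mm above the counter, sticking out to tree -x (to the robot). The point is where a handle should hang, on the bar's axis; the bar goes on 30 mm to -x, then its tip rises 13 mm over 13 mm; upright 65 mm to +x. Hooks 110 mm apart in y; wooden cross-bar 42 mm lower; hook tips are the highest part
- hook1 (a point): middle hook of the fixed mug tree: level steel bar, 8 mm thick, 160 mm above the counter, sticking out to tree -x (to the robot). The point is where a handle should hang, on the bar's axis; the bar goes on 30 mm to -x, then its tip rises 13 mm over 13 mm; upright 65 mm to +x. Hooks 110 mm apart in y; wooden cross-bar 42 mm lower; hook tips are the highest part
- hook2 (a point): left hook of the fixed mug tree: level steel bar, 8 mm thick, 160 mm above the counter, sticking out to tree -x (to the robot). The point is where a handle should hang, on the bar's axis; the bar goes on 30 mm to -x, then its tip rises 13 mm over 13 mm; upright 65 mm to +x. Hooks 110 mm apart in y; wooden cross-bar 42 mm lower; hook tips are the highest part
- canister_c (a point): bystander: small aluminium canister, 56 mm diameter, 75 mm tall; point at its centre
- sugar_c (a point): bystander: blue sugar bowl on a red trivet, 90 mm across, 55 mm tall; point at its centre
- tin_c (a point): bystander: green tea tin, 75 mm (its x) by 110 mm (its y), 75 mm tall; point at its centre
- jar_c (a point): bystander: amber glass jar with wooden cap, 70 mm diameter, 75 mm tall; point at its centre
Things that resemble listed ones, but are neither listed nor needed, are in the scene too. What is shaped like the part that bears mug0_c but pink or purple is not meant.

How it is judged:
By the outcome, as a careful person would: the job done as asked, in the order asked, and still so for the second after the job is handed in, with the robot touching nothing.
Of pod0, pod1, pod2, pod3, pod4 only 3 to 5 are there at a start; the rules pass over those that are not, and their reading is None.
At some moment in a run one of pod0, pod1, pod2, pod3, pod4 may be knocked a few centimetres aside while the robot is not near it.
It also fails if it takes over 210 s, if anything falls off the work surface, if the arm or the gripper's body presses on something with over 40 N, if the wrist force passes 120 N, or if a joint passes its speed limit or range.

## Working session

There is one attempt and no reset: what is moved stays moved. The work goes in short steps, each a Python script; the robot and the scene stay as the last script left them, time stands still between calls to the robot, and variables do not carry over. Pictures are saved under pics/ and viewed, and the job is handed in when it is done.

```bash
ls; mkdir -p pics; python3 - <<'E'
from bench import arm
import cv2,json
import numpy as np
for n in ("side","top"):
    s=arm.snapshot(n)
    cv2.imwrite(f"pics/{n}0.png",s["pixels"][:,:,::-1])
    print(n,s["fx"],s["fy"],s["cx"],s["cy"]);print(np.round(s["pose"],4).tolist())
o=arm.get_obs();print(o)
E
```

```text
pics
side 457.93609148129053 457.93609148129053 274.6606026206627 207.9899513013346
[[0.7818, -0.3338, 0.5266, 9.0977], [-0.6234, -0.4017, 0.6709, -725.0788], [-0.0124, -0.8528, -0.5221, 693.9349], [0.0, 0.0, 0.0, 1.0]]
top 458.1241386501119 458.1241386501119 276.87201694353996 202.99392495260437
[[0.0293, -0.9826, 0.1832, 290.6949], [-0.9996, -0.0282, 0.0085, -45.8753], [-0.0031, -0.1834, -0.983, 1452.1311], [0.0, 0.0, 0.0, 1.0]]
{'time_s': 0.1, 'qpos': array([ 1.24797461e+00,  3.20242348e-01,  1.56551767e+00,  9.39648900e-06,
        1.25740041e+00, -2.00096931e-02]), 'joint_velocities': array([-0.00060876, -0.00301761, -0.00112355,  0.0008669 ,  0.00053816,
       -0.00137065]), 'effort': array([ 4.42864839e-04, -4.13336205e+01, -2.32507360e+01,  7.29461946e-02,
        4.21009830e-02, -4.81296581e-05]), 'position': array([171.33209609, 548.42610592, 213.21137675]), 'orientation': array([-0.69847147,  0.69956273, -0.10675029,  0.10655497]), 'contact_force': array([ 0.68389249, -0.51148788, -0.35542261]), 'wrist_torque': array([-0.00265857, -0.01666575, -0.0164562 ]), 'finger_gap': 91.28196125357206}
```

View pics/side0.png

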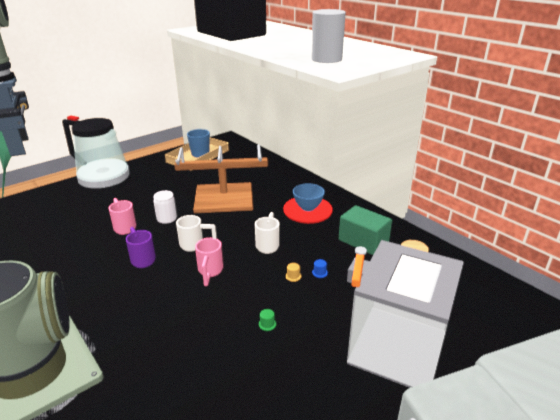

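View pics/top0.png

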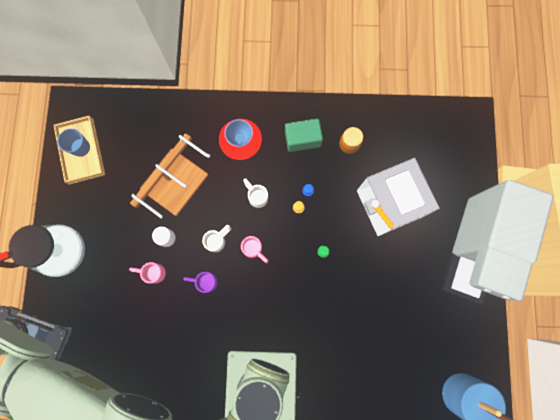

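```bash
cat > h.py <<'E'
import numpy as np, cv2
from bench import arm
def snap(n,save=None):
    s=arm.snapshot(n)
    if save: cv2.imwrite(f"pics/{save}.png",s["pixels"][:,:,::-1])
    return s
def ray(s,u,v):
    P=np.array(s["pose"]); d=P[:3,:3]@np.array([(u-s["cx"])/s["fx"],(v-s["cy"])/s["fy"],1]); return P[:3,3],d
def atz(s,u,v,z):
    c,d=ray(s,u,v); t=(z-c[2])/d[2]; return c+t*d
def tri(s1,p1,s2,p2):
    c1,d1=ray(s1,*p1); c2,d2=ray(s2,*p2)
    d1=d1/np.linalg.norm(d1); d2=d2/np.linalg.norm(d2)
    A=np.stack([d1,-d2],1); t=np.linalg.lstsq(A,c2-c1,rcond=None)[0]
    a=c1+t[0]*d1; b=c2+t[1]*d2
    return (a+b)/2, np.linalg.norm(a-b)
def proj(s,p):
    P=np.array(s["pose"]); q=P[:3,:3].T@(np.array(p)-P[:3,3]); return np.array([s["fx"]*q[0]/q[2]+s["cx"], s["fy"]*q[1]/q[2]+s["cy"]])
def hsv(s): return cv2.cvtColor(s["pixels"],cv2.COLOR_RGB2HSV)
def crop(s,x0,y0,x1,y1,k,name):
    im=s["pixels"][y0:y1,x0:x1,::-1]
    im=cv2.resize(im,None,fx=k,fy=k,interpolation=cv2.INTER_CUBIC); cv2.imwrite(f"pics/{name}.png",im)
E
python3 - <<'E'
from h import *
t=snap("top");s=snap("side")
crop(t,120,120,345,290,3.5,"ct1"); crop(t,340,140,460,250,5,"ct2")
crop(s,90,140,290,290,4,"cs1"); crop(s,240,200,480,390,3.3,"cs2")
for n,im in(("top",t),("side",s)):
    H=hsv(im)
    for c,(a,b) in {"org/yel":(8,32),"green":(45,85),"blue":(100,130)}.items():
        m=((H[...,0]>=a)&(H[...,0]<=b)&(H[...,1]>130)&(H[...,2]>90)).astype(np.uint8)
        k,l,st,ce=cv2.connectedComponentsWithStats(m)
        for i in range(1,k):
            if 20<st[i,4]<600: print(n,c,ce[i].round(1),st[i], atz(im,*ce[i],15).round(0), np.mean(im["pixels"][l==i],0).round())
E
```

```text
top org/yel [243.7  31.7] [242   0   7  64  95] [1153.   98.   15.] [213. 155. 103.]
top org/yel [272.8  16.2] [270   0  10  42 105] [1214.   -0.   15.] [214. 157. 103.]
top org/yel [285.  26.] [274   0  27  61 387] [1178.  -43.   15.] [212. 155. 102.]
top org/yel [323.4  23.4] [320   0   7  56 191] [1192. -175.   15.] [211. 154. 102.]
top org/yel [352.1   8.7] [352   0   2  20  23] [1250. -274.   15.] [211. 153. 102.]
top org/yel [380.   16.1] [374   0  12  45 128] [1224. -370.   15.] [212. 155. 102.]
top org/yel [461.5  47.7] [459   0   8  96 161] [1114. -645.   15.] [212. 154. 102.]
top org/yel [315.1  50.5] [305   3  21  90 366] [1090. -148.   15.] [214. 157. 104.]
top org/yel [405.9  47.2] [398  10  12  62 135] [1110. -457.   15.] [211. 153. 102.]
top org/yel [436.   67.2] [425  19  33  77 124] [1040. -556.   15.] [212. 154. 102.]
top org/yel [522.1  38.8] [520  34   5  11  23] [1152. -854.   15.] [217. 160. 105.]
top org/yel [215.1  50. ] [214  42   3  18  22] [1082.  192.   15.] [213. 155. 103.]
top org/yel [297.5  50.2] [296  45   4  12  24] [1089.  -88.   15.] [203. 148.  98
[... 1645 characters left out ...]
102.   15.] [236. 201.  92.]
top org/yel [384.1 216.7] [375 206  19  22 125] [ 524. -375.   15.] [248. 199.  60.]
top green [322.9 251.2] [317 246  12  12 113] [ 409. -182.   15.] [ 66. 200. 104.]
top blue [307.7 189.6] [302 184  12  12 119] [ 605. -131.   15.] [ 63. 123. 222.]
side org/yel [ 33.5 183.4] [ 29 180   9   8  30] [201. 750.  15.] [205. 148.  99.]
side org/yel [357.4 270.3] [351 254  14  33 278] [ 669. -191.   15.] [244. 162.  74.]
side org/yel [293.  272.1] [285 262  17  20 256] [ 550. -101.   15.] [206. 162.  83.]
side green [266.8 319.8] [259 309  17  22 308] [ 411. -182.   15.] [ 59. 159.  81.]
side blue [319.7 268.4] [312 259  16  19 247] [ 607. -131.   15.] [ 41.  87. 186.]
```

View pics/ct1.png

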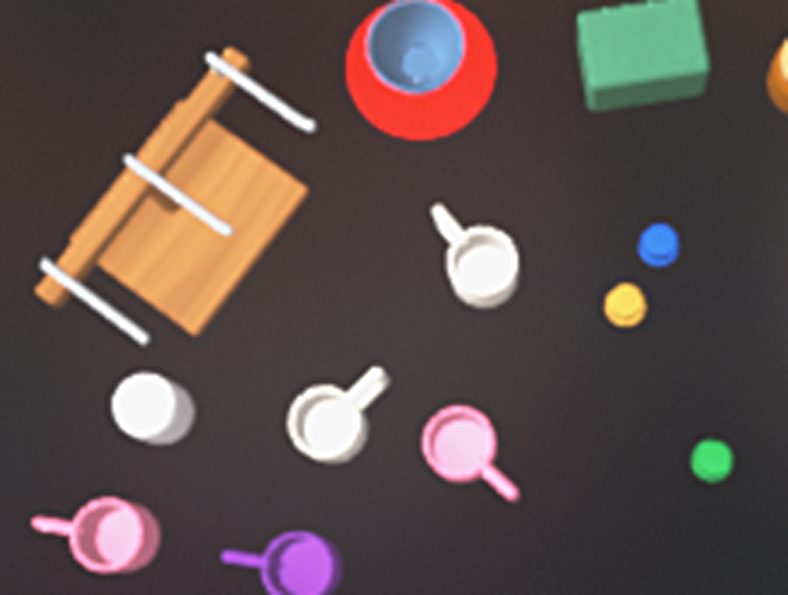

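View pics/ct2.png

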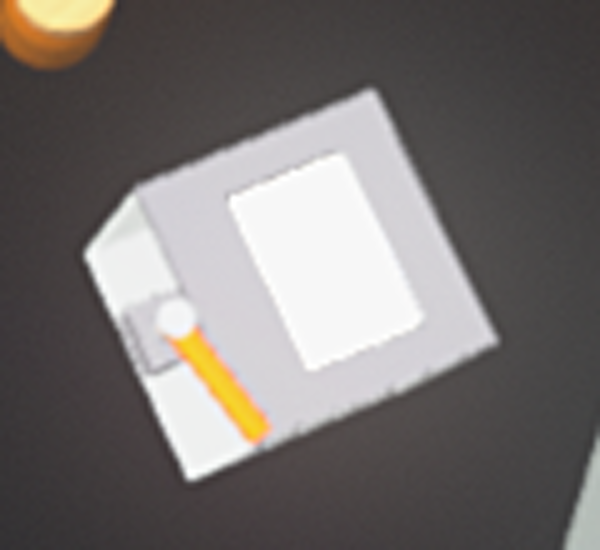

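View pics/cs1.png

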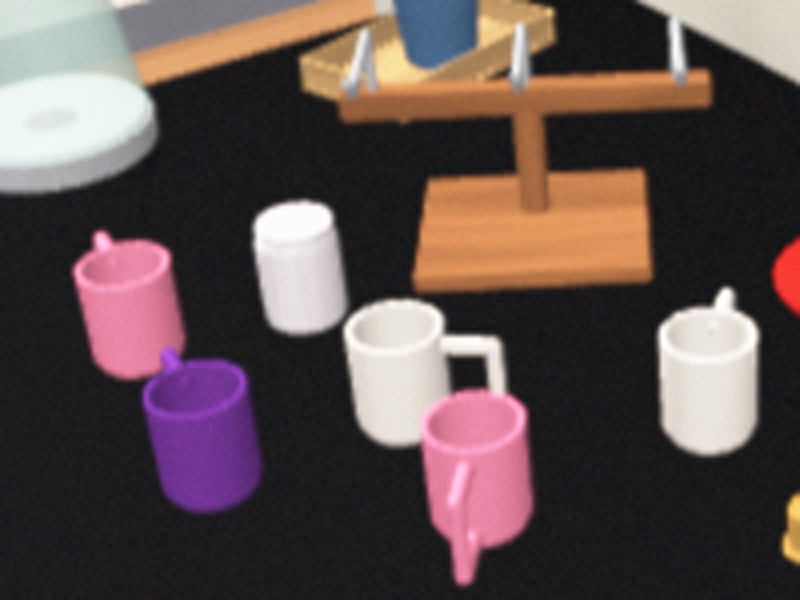

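View pics/cs2.png

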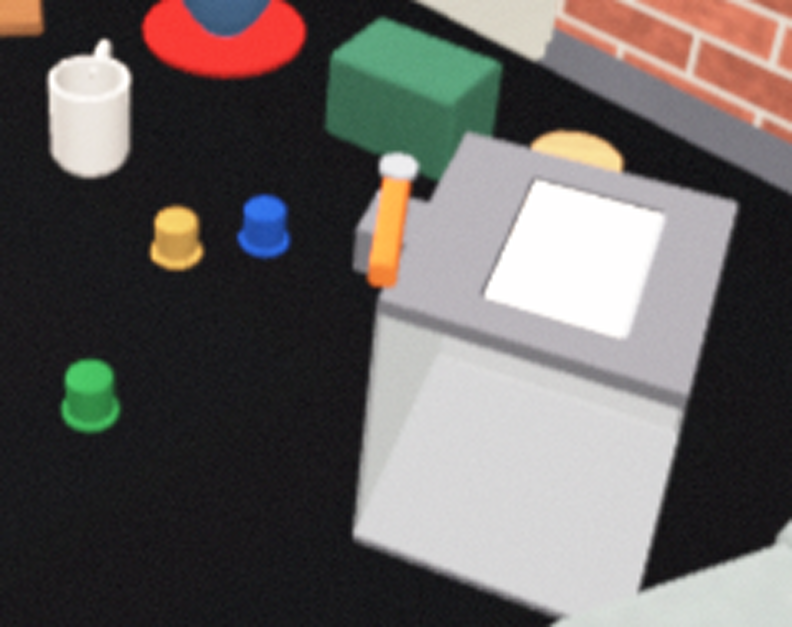

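```bash
python3 - <<'E'
from h import *
t=snap("top");s=snap("side")
crop(t,195,170,275,260,6.5,"mt"); crop(s,170,205,290,285,6.5,"ms")
crop(t,120,125,220,225,6,"tt"); crop(s,165,135,275,215,7,"ts")
def g(im,roi,name):
    x0,y0,x1,y1=roi
    H=hsv(im)
    m=np.zeros(H.shape[:2],np.uint8); m[y0:y1,x0:x1]=((im["pixels"][y0:y1,x0:x1].min(2)>232)).astype(np.uint8)
    k,l,st,ce=cv2.connectedComponentsWithStats(m); i=1+np.argmax(st[1:,4])
    c=cv2.findContours((l==i).astype(np.uint8),cv2.RETR_EXTERNAL,cv2.CHAIN_APPROX_NONE)[0][0]
    q=cv2.approxPolyDP(c,5,True)[:,0]
    print(name,st[i],q.tolist()); 
    for p in q: print(atz(im,*p,179).round(1))
    w=np.array([atz(im,*p[0],179)[:2] for p in c],np.float32)
    print(cv2.minAreaRect(w))
g(t,(370,160,435,225),"top flap"); g(s,(380,240,450,310),"side flap")
E
```

```text
top flap [386 171  38  43 967] [[408, 171], [386, 179], [401, 213], [423, 204]]
[ 631.8 -407.3  179. ]
[ 606.5 -344.1  179. ]
[ 509.3 -384.8  179. ]
[ 536.9 -447.3  179. ]
((571.1189575195312, -396.69970703125), (107.93829345703125, 73.71045684814453), 24.337453842163086)
side flap [ 387  255   54   47 1647] [[402, 255], [387, 289], [429, 301], [440, 265]]
[ 605.3 -341.8  179. ]
[ 511.4 -384.6  179. ]
[ 540.9 -445.9  179. ]
[ 633.6 -403.   179. ]
((572.2564697265625, -394.1907653808594), (106.69245910644531, 69.47753143310547), 24.48851776123047)
```

View pics/mt.png

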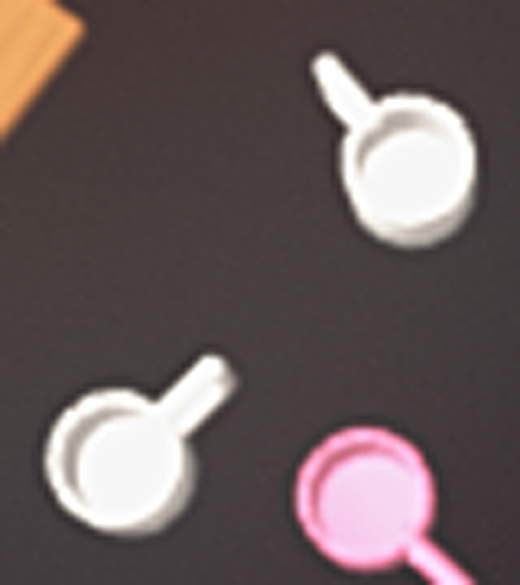

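View pics/ms.png

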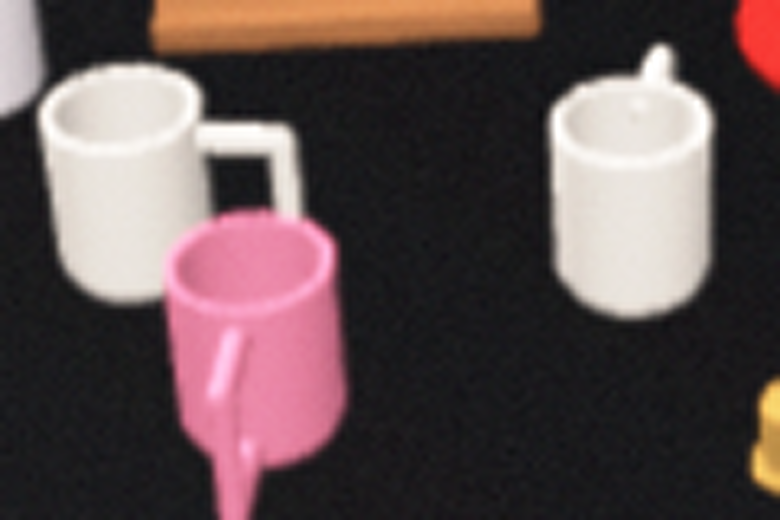

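View pics/tt.png

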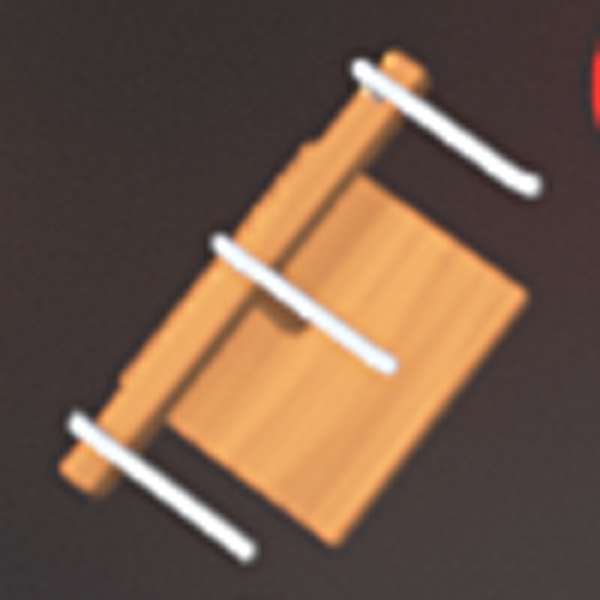

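View pics/ts.png

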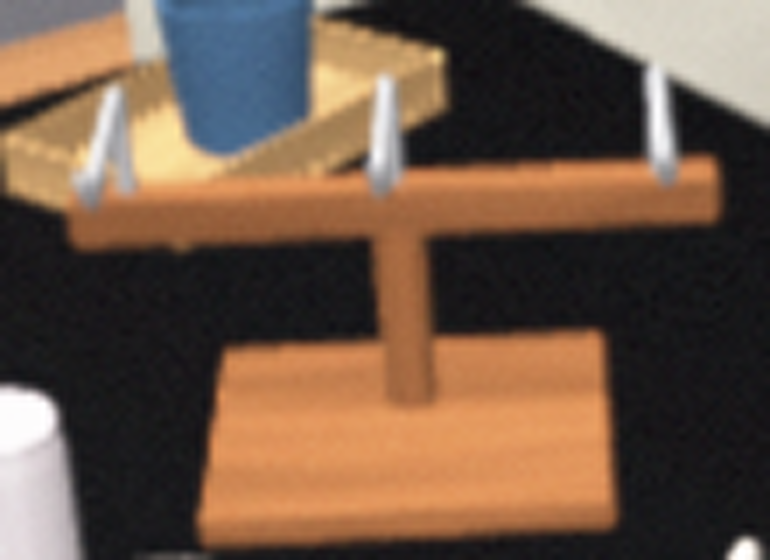

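```bash
python3 - <<'E'
from h import *
t=snap("top");s=snap("side")
T=lambda x,y:(120+x/6,125+y/6); S=lambda x,y:(165+x/7,135+y/7)
tips=[T(532,186),T(388,365),T(247,551)]; base=[T(360,68),T(217,242),T(76,421)]
B=[];TP=[]
for a,b in zip(tips,base):
    p=atz(t,*a,173)[:2]; q=atz(t,*b,160)[:2]; TP.append(p);B.append(q)
    d=(p-q)/np.linalg.norm(p-q); print(p.round(1),q.round(1),np.linalg.norm(p-q).round(1),"hang",(p-43*d).round(1),np.degrees(np.arctan2(-d[1],-d[0])).round(1))
    print(" side proj tip173",(proj(s,[*p,173])-(165,135))*7," base160",(proj(s,[*q,160])-(165,135))*7, "bar160 bend",(proj(s,[*(p-13*d),160])-(165,135))*7)
print(np.linalg.norm(np.diff(TP,axis=0),axis=1),np.diff(B,axis=0))
# mugs
Mt=lambda x,y:(195+x/6.5,170+y/6.5); Ms=lambda x,y:(170+x/6.5,205+y/6.5)
for nm,rim,h,rs,hs in (("A",(408,157),(322,65),(632,119),(660,55)),("B",(116,455),(218,368),(122,107),None)):
    c=atz(t,*Mt(*rim),72); hh=atz(t,*Mt(*h),60); cs=atz(s,*Ms(*rs),72)
    print(nm,c.round(1),cs.round(1),"handle",hh.round(1),"yaw of handle dir",np.degrees(np.arctan2(*(hh-c)[:2][::-1])),np.linalg.norm((hh-c)[:2]))
E
```

```text
[661.8 166.7] [723.3 256.9] 109.1 hang [686.1 202.2] 55.7
 side proj tip173 [664.31367346 162.94510623]  base160 [652.69822171  77.93626437] bar160 bend [663.70918358 179.24985618]
[571.4 230.4] [633.1 320.4] 109.1 hang [595.7 265.9] 55.6
 side proj tip173 [371.28055192 173.71066708]  base160 [382.45723323  87.61410263] bar160 bend [375.00337533 189.92072969]
[479.9 290.9] [542.5 381.2] 109.9 hang [504.4 326.2] 55.3
 side proj tip173 [ 77.23144819 188.24490022]  base160 [112.6821714   99.63006091] bar160 bend [ 85.47009935 204.33556798]
[110.57700466 109.71788248] [[-90.25755845  63.50962282]
 [-90.56516674  60.84973763]]
A [573.8  25.5  72. ] [577.2  29.2  72. ] handle [620.2  69.1  60. ] yaw of handle dir 43.22770444620117 63.613424849890905
B [428.7 156.   72. ] [431.6 160.7  72. ] handle [472.3 111.9  60. ] yaw of handle dir -45.280048999238296 61.99853396807063
```

```bash
cat >> h.py <<'E'
from scipy.spatial.transform import Rotation as R
def quat(M):
    q=R.from_matrix(M).as_quat(); return [q[3],q[0],q[1],q[2]]
def down(yawdeg):  # jaw direction yaw
    a=np.radians(yawdeg); y=np.array([0,0,-1.]); z=np.array([np.cos(a),np.sin(a),0]); return quat(np.stack([np.cross(y,z),y,z],1))
def st():
    o=arm.get_obs(); print("t",round(o["time_s"],1),"pos",o["position"].round(1),"gap",round(o["finger_gap"],1),"F",o["contact_force"].round(1))
    return o
E
python3 - <<'E'
from h import *
t=snap("top");s=snap("side")
for nm,im,q in (("top",t,[(367.4,177.2),(414.8,157.6),(439.6,208.4)]),("side",s,[(240+x/3.3,200+y/3.3) for x,y in [(467,133),(738,203),(688,397),(378,300)]])):
    w=[atz(im,*p,180)[:2] for p in q]; print(nm,np.round(w,1).tolist(),[np.linalg.norm(w[i+1]-w[i]).round(1) for i in range(len(w)-1)],"centre",((w[0]+w[2])/2).round(1),np.degrees([np.arctan2(*(w[i+1]-w[i])[::-1]) for i in range(len(w)-1)]).round(1))
p=atz(t,375.6,203,202);e=atz(t,391.6,227,201);print("piv top",p,e,np.linalg.norm(p-e),np.degrees(np.arctan2(*(e-p)[:2][::-1])))
S=lambda x,y:(240+x/3.3,200+y/3.3)
p=atz(s,*S(399,163),204);e=atz(s,*S(384,268),201);print("piv side",p,e,np.linalg.norm(p-e),np.degrees(np.arctan2(*(e-p)[:2][::-1])))
for px in ((162.5,236),(252,246),(153,272),(204,282)): print(px,atz(t,*px,73).round(0))
M=R.from_quat(np.roll(arm.get_obs()["orientation"],-1)).as_matrix();print(M.round(2))
for n,pos,yaw in (("blue",(606,-131,5),24),("bin",(566,-383,110),24),("A",(575,27,42),133),("A",(575,27,42),-47),("B",(430,158,42),45),("h0",(650,227,190),55.5),("h2",(468,351,190),55.5),("h0",(650,227,190),-124.5)):
  for d in (0,180):
    for z in (0,100):
      q=arm.inverse_kinematics([pos[0],pos[1],pos[2]+z],down(yaw+d)); print(n,d,z,None if q is None else np.round(q,2))
E
```

```text
top [[610.0, -290.9], [671.8, -427.4], [525.4, -493.3]] [np.float64(149.9), np.float64(160.6)] centre [ 567.7 -392.1] [ -65.6 -155.8]
side [[611.2, -288.5], [673.4, -424.5], [526.9, -490.6], [465.4, -354.5]] [np.float64(149.5), np.float64(160.7), np.float64(149.4)] centre [ 569.1 -389.6] [ -65.4 -155.7  114.3]
piv top [ 531.49075012 -308.87576173  202.        ] [ 465.78203562 -352.33696544  201.        ] 78.78776167424277 -146.51846421418918
piv side [ 533.3902081  -303.85458222  204.        ] [ 466.29334244 -355.41322535  201.        ] 84.6716189957741 -142.4605666697455
(162.5, 236) [436. 309.  73.]
(252, 246) [414.  37.  73.]
(153, 272) [328. 329.  73.]
(204, 282) [303. 175.  73.]
[[ 0.95  0.    0.3 ]
 [-0.3   0.    0.95]
 [ 0.   -1.    0.  ]]
blue 0 0 [-0.23  0.58  1.71 -0.    0.85 -0.65]
blue 0 100 [-0.23  0.47  1.61 -0.    1.06 -0.65]
blue 180 0 [-0.23  0.58  1.71 -0.    0.85  2.49]
blue 180 100 [-0.23  0.47  1.61 -0.    1.06  2.49]
bin 0 0 [-0.61  0.56  1.44 -0.    1.14 -1.03]
bin 0 100 [-0.61  0.5   1.29 -0.    1.35 -1.03]
bin 180 0 [-0.61  0.56  1.44 -0.    1.14  2.11]
bin 1
[... 316 characters left out ...]
5]
A 180 0 [ 0.03  0.48  1.79 -0.    0.87 -2.29]
A 180 100 [ 0.03  0.37  1.67 -0.    1.09 -2.29]
B 0 0 [ 0.33  0.33  2.06 -0.    0.75 -0.46]
B 0 100 [ 0.33  0.2   1.93  0.    1.01 -0.46]
B 180 0 None
B 180 100 None
h0 0 0 [ 0.32  0.51  1.31 -0.    1.32 -0.65]
h0 0 100 [ 0.32  0.48  1.13 -0.    1.54 -0.65]
h0 180 0 [0.32 0.51 1.31 0.   1.32 2.49]
h0 180 100 [0.32 0.48 1.13 0.   1.54 2.49]
h2 0 0 [ 0.62  0.35  1.58 -0.    1.21 -0.34]
h2 0 100 [ 0.62  0.3   1.4  -0.    1.44 -0.34]
h2 180 0 None
h2 180 100 None
h0 0 0 [ 0.32  0.51  1.31 -0.    1.32  2.49]
h0 0 100 [ 0.32  0.48  1.13 -0.    1.54  2.49]
h0 180 0 [ 0.32  0.51  1.31 -0.    1.32 -0.65]
h0 180 100 [ 0.32  0.48  1.13 -0.    1.54 -0.65]
```

```bash
cat >> h.py <<'E'
HUES={"y":(8,32),"g":(45,85),"b":(100,130)}
LAST={"y":(549,-101.5),"g":(410,-182),"b":(606,-131)}
def find(c,last=None,rad=90):
    last=last or LAST[c]; out=[]
    for n in ("top","side"):
        im=arm.snapshot(n); H=hsv(im); a,b=HUES[c]
        m=((H[...,0]>=a)&(H[...,0]<=b)&(H[...,1]>130)&(H[...,2]>90)).astype(np.uint8)
        k,l,s,ce=cv2.connectedComponentsWithStats(m); best=None
        for i in range(1,k):
            if s[i,4]<60 or s[i,4]>450: continue
            p=atz(im,*ce[i],15)[:2]; d=np.hypot(*(p-last))
            if d<rad and (best is None or d<best[0]): best=(d,p,s[i,4])
        print(c,n,None if best is None else (best[1].round(1),best[2]))
        if best: out.append(best[1])
    return out
CC=np.array([568.4,-390.8]); EX=np.array([np.cos(np.radians(-65.5)),np.sin(np.radians(-65.5))]); EY=np.array([-EX[1],EX[0]])
def cad(x,y): return CC+x*EX+y*EY
def pod(c,jaw=24.5):
    f=find(c)
    if len(f)==2 and np.hypot(*(f[0]-f[1]))>9: print("disagree"); return
    p=np.mean(f,0); Q=down(jaw)
    arm.command_gripper(56)
    arm.goto([*p,120],Q); arm.servo_line([*p,5],velocity=150,max_force=15)
    arm.command_gripper(20); o=st()
    if not 26<o["finger_gap"]<34: print("BAD GRIP",o["finger_gap"]); return
    arm.servo_line([*p,235],velocity=250)
    s=cad(-8.6,0); arm.goto([*s,235],down(24.5))
    print("gap",arm.get_obs()["finger_gap"])
E
python3 - <<'E'
from h import *
pod("g"); st(); crop(snap("side"),240,150,480,360,3.3,"g1")
E
```

```text
g top (array([ 409.4, -182.3]), np.int32(112))
g side (array([ 410.6, -182.4]), np.int32(308))
t 5.5 pos [ 410.4 -182.5    5.4] gap 29.6 F [-0.3  0.3  4.6]
gap 28.98746240476945
t 7.5 pos [ 564.3 -382.   234.5] gap 29.0 F [-0.5  0.3  0.7]
```

View pics/g1.png

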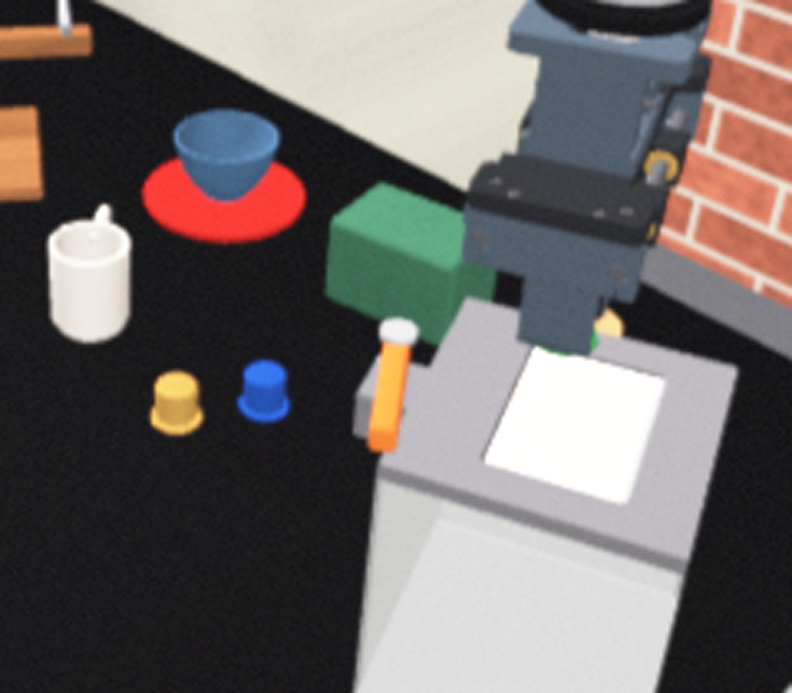

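```bash
cat >> h.py <<'E'
def insert(zend=108):
    s=cad(-8.6,0)
    hit=arm.servo_line([*s,zend],velocity=120,max_force=20); o=st()
    if hit: print("HIT"); return
    arm.command_gripper(52); arm.hold(0.2)
    arm.servo_line([*s,260],velocity=200); st()
E
python3 - <<'E'
from h import *
insert(); crop(snap("side"),240,200,480,390,3.3,"g2")
E
```

```text
t 8.8 pos [ 564.3 -382.2  107.8] gap 29.1 F [-1.7  1.7 -2.4]
t 10.4 pos [ 564.3 -382.8  258.5] gap 52.0 F [-0.2  0.7  0.2]
```

View pics/g2.png

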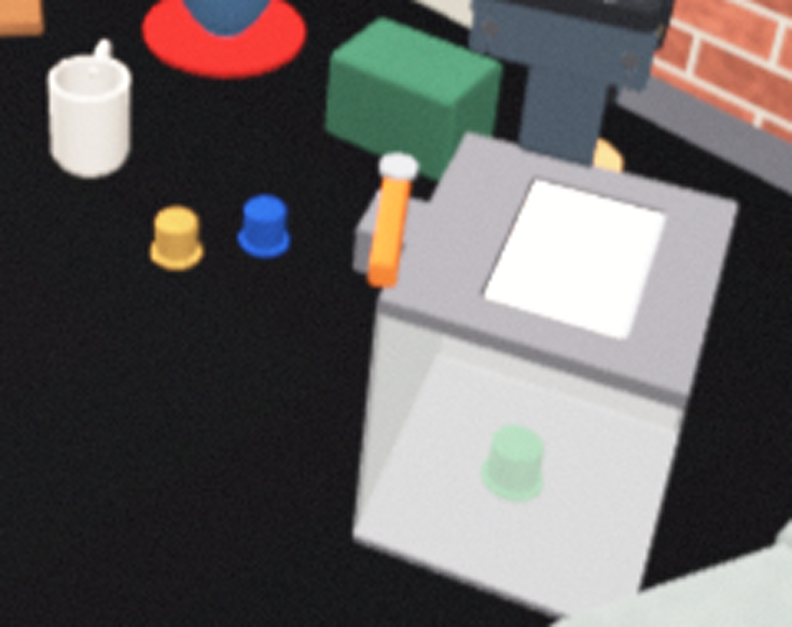

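Green pod stands inside (crop 515,465), flap shut. Same for blue and yellow, each re-located first.

```bash
python3 - <<'E'
from h import *
pod("b"); insert(); crop(snap("side"),240,200,480,390,3.3,"b2")
find("y")
E
```

```text
b top (array([ 605. , -131.4]), np.int32(120))
b side (array([ 606.6, -130.8]), np.int32(247))
t 13.4 pos [ 606.2 -131.1    5.6] gap 29.5 F [0.8 0.3 3. ]
gap 29.201573717002766
t 16.7 pos [ 564.4 -382.1  107.8] gap 29.4 F [-1.1  2.4 -3. ]
t 18.4 pos [ 564.3 -382.8  258.5] gap 52.5 F [-0.4 -0.4 -0.3]
y top (array([ 548.4, -101.7]), np.int32(118))
y side (array([ 549.8, -101.3]), np.int32(256))
```

View pics/b2.png

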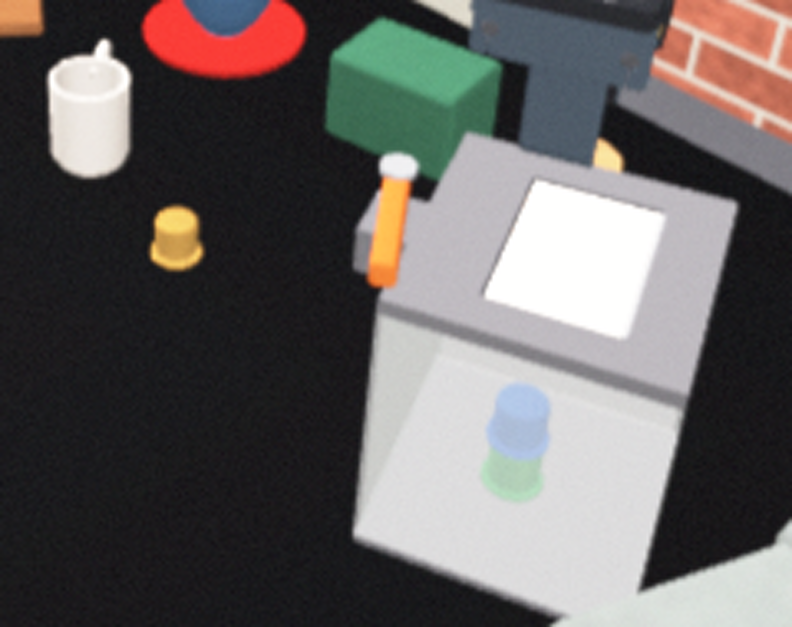

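```bash
python3 - <<'E'
from h import *
pod("y"); 
a=cad(-8.6,16)
arm.servo_line([*a,235],velocity=150)
hit=arm.servo_line([*a,108],velocity=120,max_force=20); st()
if not hit:
    arm.command_gripper(42); arm.hold(0.3); arm.servo_line([*a,260],velocity=200); st()
s=snap("side"); crop(s,240,200,480,390,3.3,"y2"); cv2.imwrite("pics/y2s.png",s["pixels"][:,:,::-1]); snap("top","y2t")
E
```

```text
y top (array([ 548.6, -101.7]), np.int32(118))
y side (array([ 549.9, -101.2]), np.int32(257))
t 21.6 pos [ 549.6 -101.4    5.5] gap 29.5 F [-0.2 -0.   4. ]
gap 29.552876002672715
t 25.2 pos [ 578.8 -375.7  107.8] gap 29.3 F [-2.4  2.2 -2.1]
t 26.8 pos [ 578.9 -376.2  258.5] gap 42.2 F [ 0.4  0.2 -0.1]
```

View pics/y2.png

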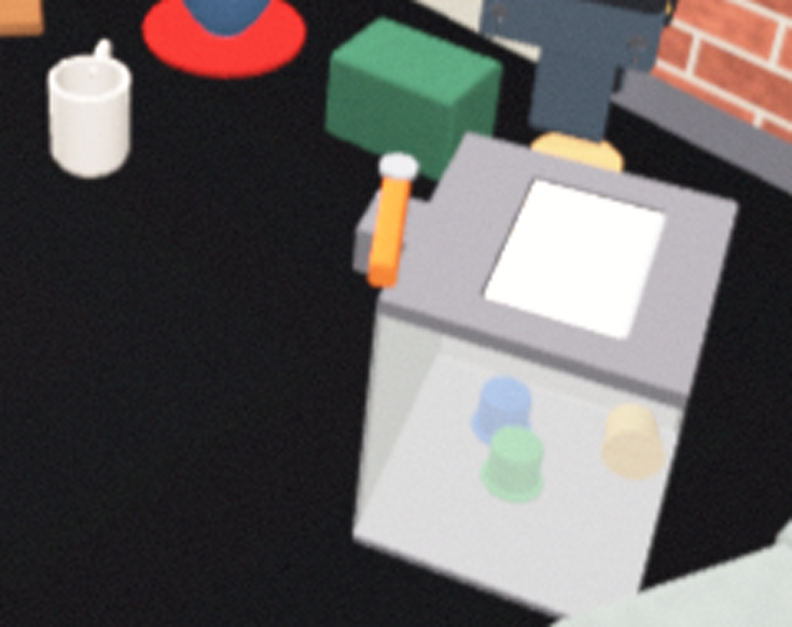

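View pics/y2t.png

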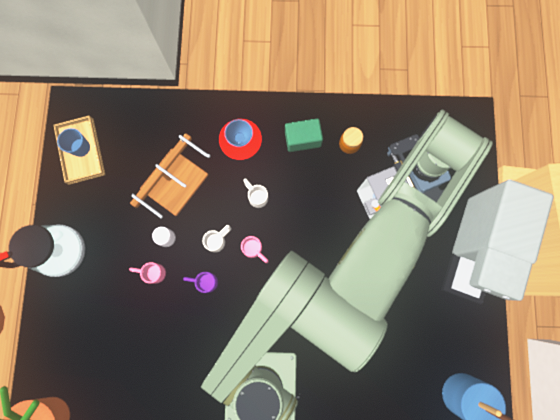

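View pics/y2s.png

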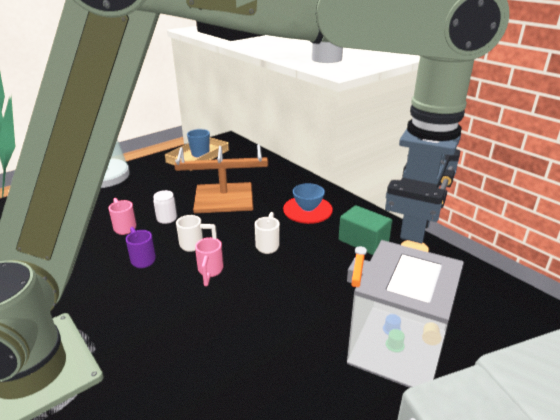

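```bash
python3 - <<'E'
from h import *
P=cad(-92,0); r=56
def pose(th):
    a=np.radians(-155.5+th); return [*(P+r*np.array([np.cos(a),np.sin(a)])),188],down(-65.5+th)
p,q=pose(11)
arm.command_gripper(40)
arm.goto([p[0],p[1],262],q)
hit=arm.servo_line(p,velocity=100,max_force=12); st()
if hit: raise SystemExit("hit")
arm.command_gripper(22); st()
for th in range(20,100,8):
    p,q=pose(th); hit=arm.servo_line(p,q,velocity=60,max_force=25)
    if hit: print("stop at",th); break
st()
s=snap("side"); crop(s,240,200,480,390,3.3,"bt")
E
```

```text
t 29.3 pos [ 485.1 -339.9  188.6] gap 40.0 F [-0.6  0.1 -0.5]
t 29.7 pos [ 484.7 -339.6  188.1] gap 21.9 F [-0.9 -0.3 -0.1]
t 32.7 pos [ 555.  -357.1  188. ] gap 22.3 F [0.3 0.8 0.8]
```

View pics/bt.png

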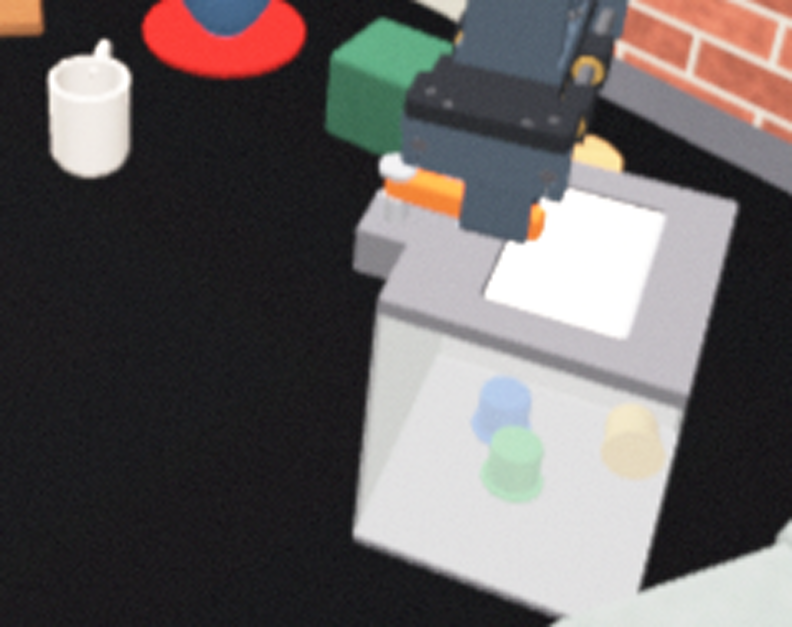

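```bash
python3 - <<'E'
from h import *
o=arm.get_obs(); p=np.array([o["position"][0],o["position"][1],188.])
p[:2]+=EY*15
hit=arm.servo_line(p,velocity=30,max_force=10); print(hit); o=st(); 
q=o["position"]-np.array([*cad(-92,0),0]); print("caddy xy",q[:2]@EX,q[:2]@EY)
# back to centre, open, lift
b=o["position"].copy(); b[:2]-=EY*4
arm.servo_line(b,velocity=60); arm.command_gripper(34)
b=arm.get_obs()["position"]; b[2]=265; arm.servo_line(b,velocity=200); st()
arm.goto([450,0,300],down(90))
t=snap("top"); crop(t,340,140,460,250,5,"bt2"); crop(snap("side"),240,200,480,390,3.3,"bt3")
E
```

```text
True
t 33.1 pos [ 558.9 -355.7  187.4] gap 22.0 F [-1.7 -1.8  1.9]
caddy xy 56.08816089445672 5.889542245066851
t 34.3 pos [ 554.9 -357.1  264.2] gap 33.9 F [-0.7  0.  -0.4]
```

View pics/bt2.png

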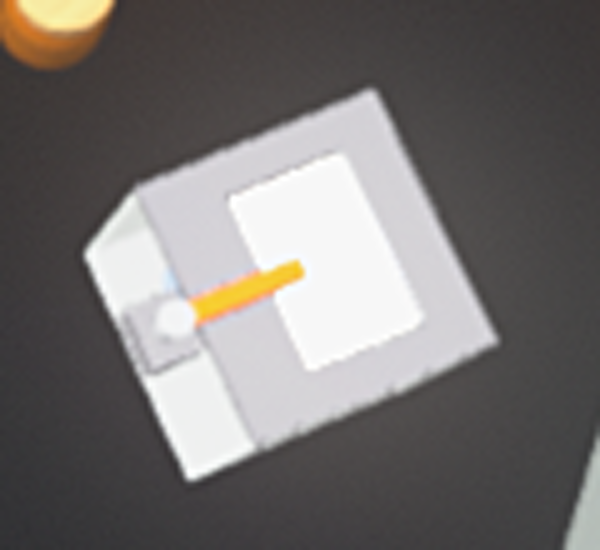

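View pics/bt3.png

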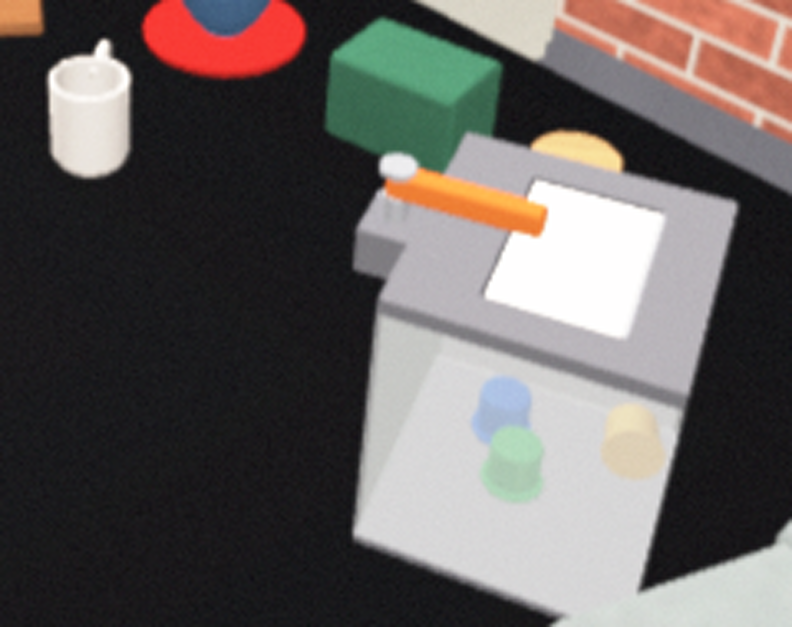

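```bash
cat >> h.py <<'E'
TX=np.array([np.cos(np.radians(55.5)),np.sin(np.radians(55.5))]); TY=np.array([-TX[1],TX[0]])
H0=np.array([686.2,203.0]); H2=np.array([504.6,326.8])
def mugpick(c,hyaw):
    Q=down(hyaw+90)
    arm.command_gripper(91); arm.goto([*c,160],Q)
    hit=arm.servo_line([*c,42],velocity=120,max_force=12); print("hit",hit)
    arm.command_gripper(50); o=st()
    return o
def hk(H,x,z,off=0): return [*(H+(43.5+off)*TY+x*TX),z]
E
python3 - <<'E'
from h import *
o=mugpick((575.5,27.3),43.2)
if 56<o["finger_gap"]<63:
    arm.servo_line([575.5,27.3,250],velocity=200)
    arm.goto(hk(H0,-85,250),down(55.5)); arm.servo_line(hk(H0,-85,173),velocity=150); st()
t=snap("top"); s=snap("side"); crop(t,120,110,300,260,4,"m1t"); crop(s,150,90,310,220,4.5,"m1s")
for z in (177,): print("tip proj crop", (proj(s,[*(H0-43*TX),173])-(150,90))*4.5)
h=np.array(hk(H0,-85,166)); h[:2]-=43.5*TY; print("handle centre proj side", (proj(s,h)-(150,90))*4.5,"top",(proj(t,h)-(120,110))*4)
E
```

```text
hit False
t 39.2 pos [575.5  27.4  42.2] gap 59.7 F [-0.2  0.8  2.5]
t 42.5 pos [602.8 157.6 173.8] gap 59.6 F [ 0.7 -0.2  0.1]
tip proj crop [493.69886576 306.76100582]
handle centre proj side [497.21375293 349.14367145] top [400.69750044 219.59629956]
```

View pics/m1t.png

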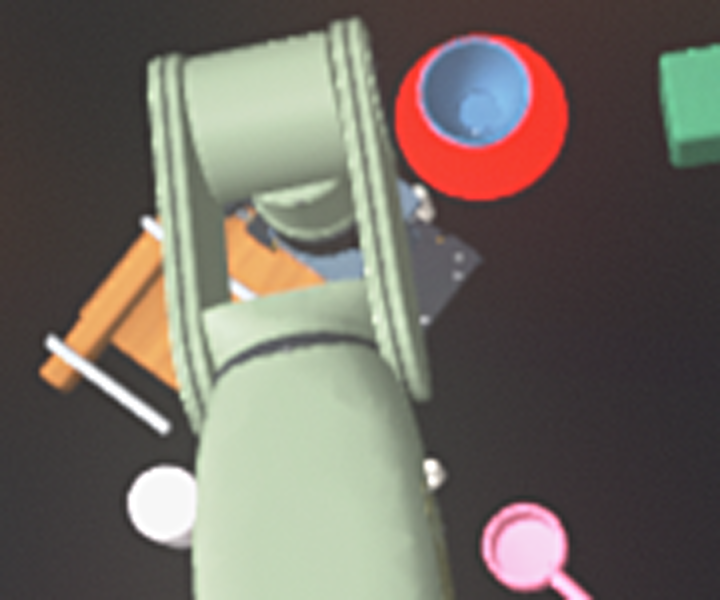

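View pics/m1s.png

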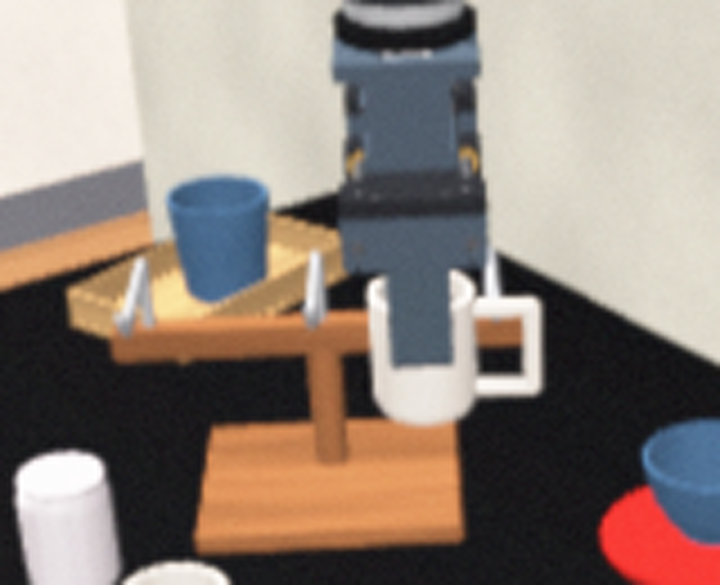

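```bash
python3 - <<'E'
from h import *
hit=arm.servo_line(hk(H0,0,173),velocity=60,max_force=6); print(hit); st()
s=snap("side"); crop(s,150,90,310,220,4.5,"m2s")
E
```

```text
False
t 44.2 pos [650.2 227.3 173.1] gap 59.7 F [ 0.1 -0.9 -1.6]
```

View pics/m2s.png

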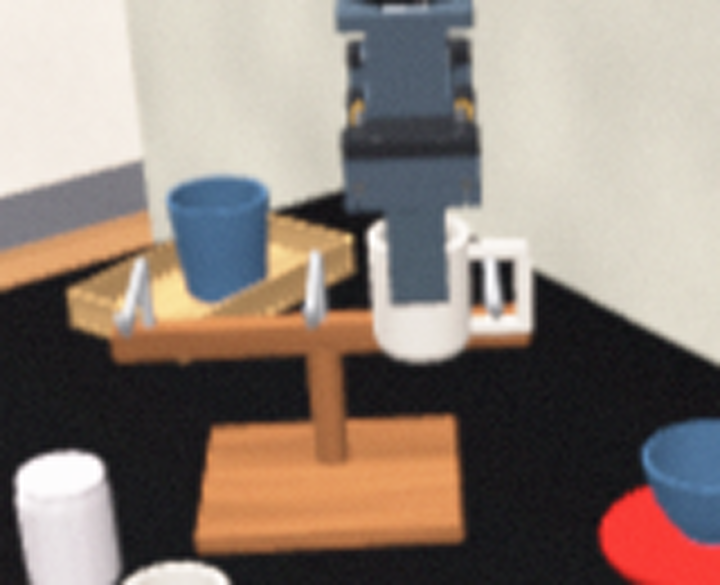

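```bash
cat >> h.py <<'E'
def hangdown(H):
    hit=arm.servo_line(hk(H,0,147),velocity=25,max_force=3); o=st(); print("contact",hit)
    z0=o["position"][2]; 
    for ph in (10,20,30,40):
        a=np.radians(ph); y=43.5*np.cos(a)+6*np.sin(a)-43.5; z=6*np.cos(a)-43.5*np.sin(a)-6
        hit=arm.servo_line(hk(H,0,z0+z,y),velocity=25,max_force=25); o=st()
        if hit: print("stop",ph); break
E
python3 - <<'E'
from h import *
hangdown(H0)
s=snap("side"); crop(s,150,90,310,220,4.5,"m3s")
E
```

```text
t 45.1 pos [650.2 227.6 150.3] gap 59.4 F [-1.1  0.1  4.1]
contact True
t 45.5 pos [650.5 227.9 143.7] gap 59.2 F [-0.7 -1.1  4.9]
t 45.9 pos [651.6 227.5 136.2] gap 59.4 F [-0.2  0.8  5.7]
t 46.4 pos [653.5 226.4 129.1] gap 59.3 F [-0.4  0.4  6.1]
t 46.8 pos [656.4 224.7 122.6] gap 59.8 F [-1.8  1.   7.1]
```

View pics/m3s.png

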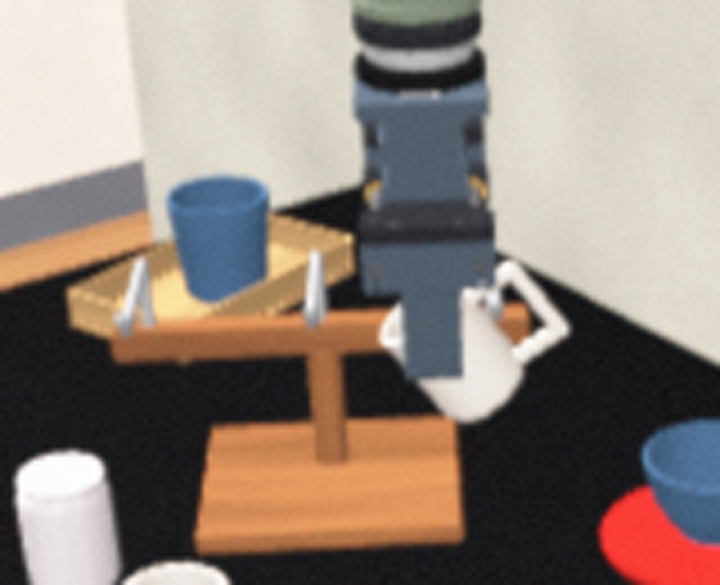

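```bash
python3 - <<'E'
from h import *
arm.command_gripper(80); arm.hold(0.3)
p=arm.get_obs()["position"]; p[2]=270; arm.servo_line(p,velocity=120); st()
arm.goto([430,100,320],down(45))
s=snap("side"); crop(s,150,90,310,220,4.5,"m4s")
t=snap("top","m4t")
E
```

```text
t 49.1 pos [655.2 223.9 269. ] gap 80.1 F [ 0.   0.1 -0.3]
```

View pics/m4s.png

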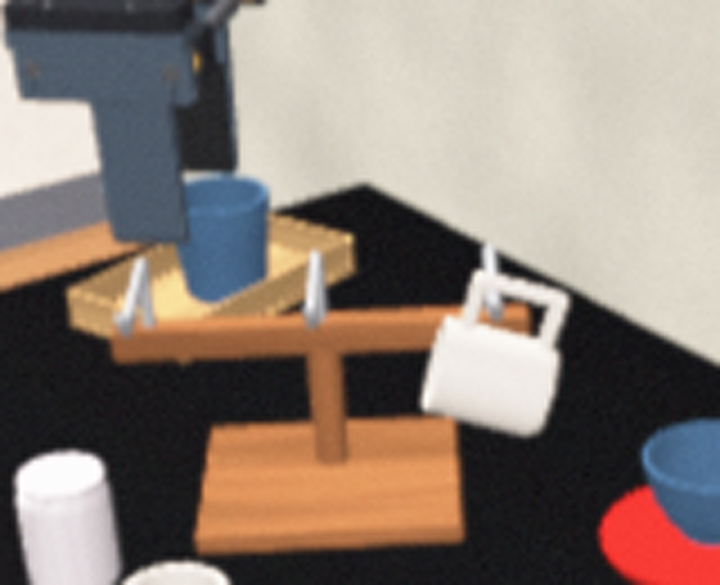

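View pics/m4t.png

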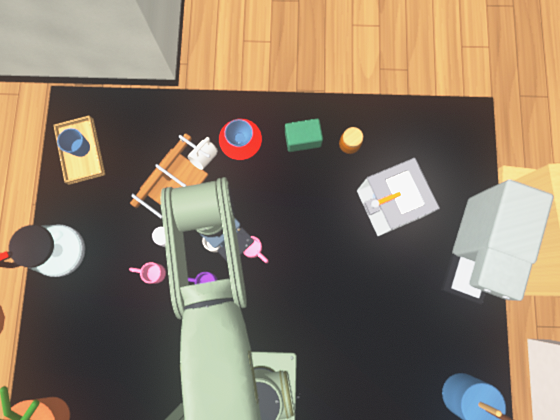

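```bash
python3 - <<'E'
from h import *
c=(430.2,158.3)
o=mugpick(c,-45.3)
if 56<o["finger_gap"]<63:
    arm.servo_line([*c,250],velocity=200)
    arm.goto(hk(H2,-85,250),down(55.5)); arm.servo_line(hk(H2,-85,173),velocity=150); st()
s=snap("side"); crop(s,110,90,270,220,4.5,"n1s")
h=np.array(hk(H2,-85,166)); h[:2]-=43.5*TY; print("handle centre proj side", (proj(s,h)-(110,90))*4.5)
E
```

```text
hit False
t 53.0 pos [430.4 158.4  42.2] gap 59.4 F [0.1 1.1 2.4]
t 55.5 pos [421.3 281.1 173.7] gap 59.4 F [ 0.3  0.2 -1.4]
handle centre proj side [290.50633017 366.36694785]
```

View pics/n1s.png

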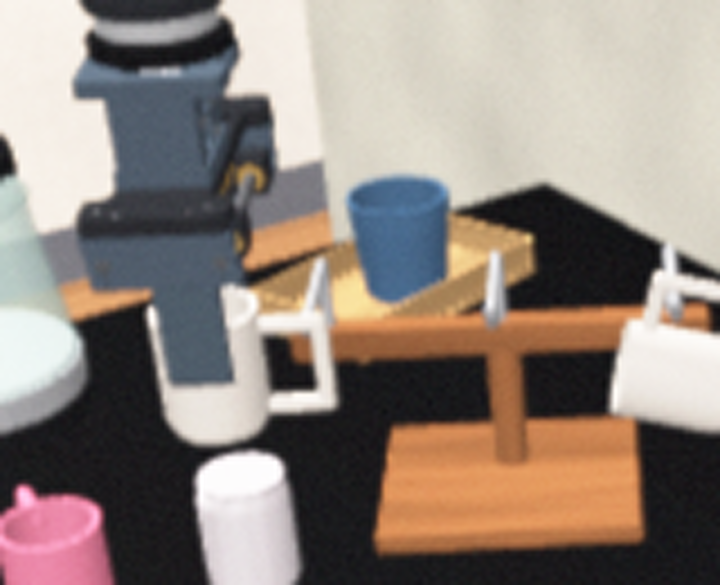

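```bash
python3 - <<'E'
from h import *
hit=arm.servo_line(hk(H2,0,173),velocity=60,max_force=6); print(hit); st()
s=snap("side"); crop(s,110,90,270,220,4.5,"n2s")
E
```

```text
False
t 57.1 pos [468.5 351.2 173.1] gap 59.5 F [-0.3  0.5 -1.6]
```

View pics/n2s.png

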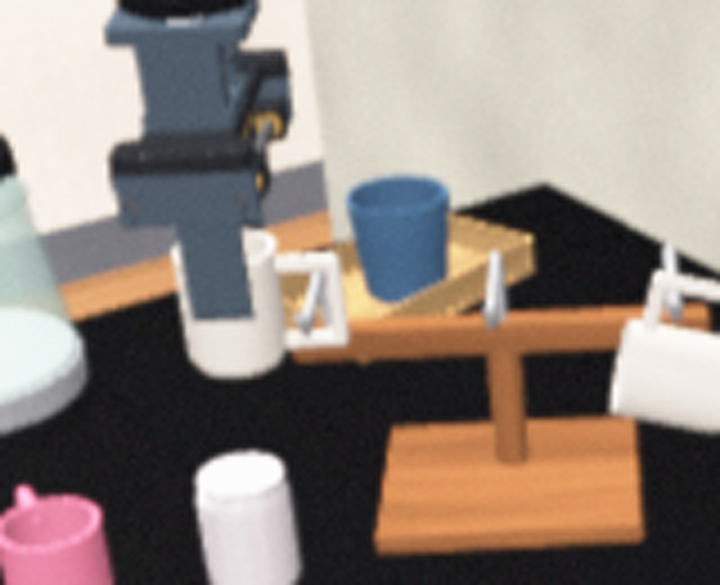

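The hook passes through the opening (tip at crop 308,322). Lower, swing down, release, and check.

```bash
python3 - <<'E'
from h import *
hangdown(H2)
arm.command_gripper(80); arm.hold(0.3)
p=arm.get_obs()["position"]; p[2]=270; arm.servo_line(p,velocity=120); st()
arm.goto([350,-150,350],down(90)); arm.hold(1.0); st()
snap("side","f1"); snap("top","f1t")
E
```

```text
t 58.0 pos [468.6 351.3 150.2] gap 59.2 F [-0.6  0.2  4.4]
contact True
t 58.4 pos [468.9 351.8 143.3] gap 59.4 F [ 0.2 -0.7  6.2]
t 58.9 pos [469.9 351.5 135.7] gap 59.6 F [-0.1  0.3  5.2]
t 59.3 pos [471.8 350.4 128.6] gap 59.5 F [-0.5  0.3  5.3]
t 59.8 pos [474.6 348.7 122. ] gap 59.6 F [-0.6  1.6  5.9]
t 62.0 pos [473.6 347.6 269.1] gap 80.1 F [0.2 0.3 0.1]
t 64.9 pos [ 350. -150.  350.] gap 80.2 F [ 0.2 -1.   0.5]
```

View pics/f1.png

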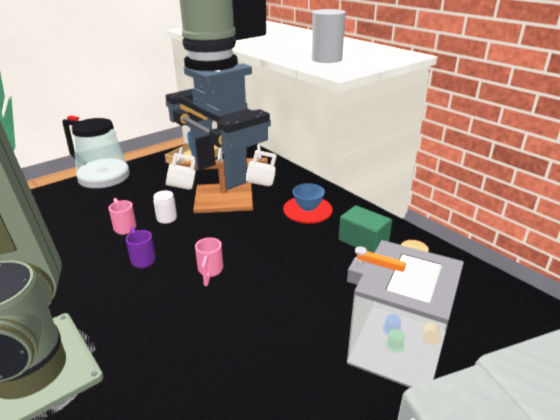

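View pics/f1t.png

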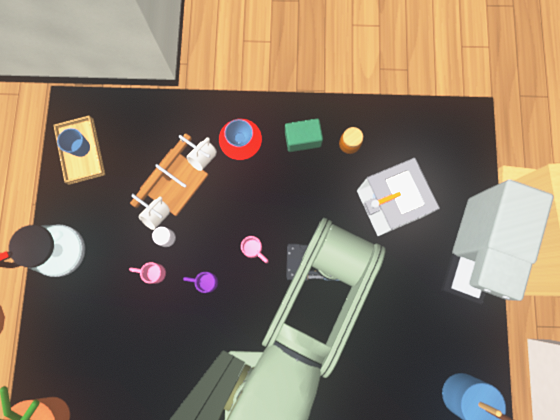

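```bash
python3 - <<'E'
from h import *
crop(snap("side"),140,120,300,230,5,"f2"); arm.job_done(); st()
E
```

```text
the job is handed in; nothing more can be done
the job is handed in; nothing more can be done
```

View pics/f2.png

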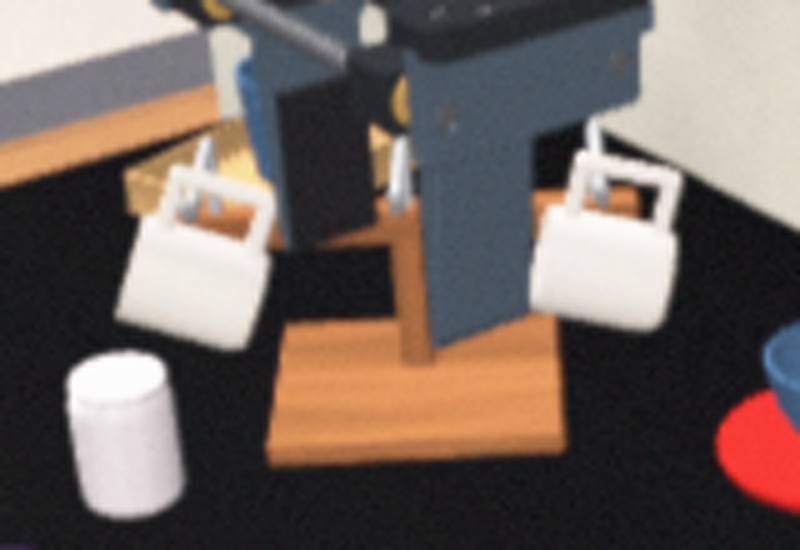

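The job is handed in, at about 65 s on the robot's clock. I put all three pods I found (green, blue and yellow) through the flap, then swung the turnbutton across the lid until it hit its stop. After that I hung the two white mugs on hook0 and hook2.

**What the last pictures showed:**
- **Pods:** all three lie inside the caddy and the flap is shut. I saw no other pods in either view.
- **Turnbutton:** the arm lies parallel to the lid's sides, over the flap's front edge.
- **Mugs:** both hang by their handles.
- **Other things on the counter:** they look to be where they started.
- **Robot:** it was clear of everything.

No check failed. The two camera views disagreed by about 2–5 mm on the mugs and the button pivot, so I averaged them for the mugs and set the pivot from the lid's measured position. I could not tell by colour alone whether the yellow pod is the yellow or the brass one listed. It went in either way.

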